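# Photograph the practice plate with a two-stage shutter release

## Task

Take the lime-green practice plate out of the black rack and slide it down into the slot of the aluminium photo holder until it stands fully home, skin-coloured side towards the camera, and let go of it. Then half-press the red button of the shutter release to its first click and keep it there for a full second so the camera can focus, then press it fully down to take the picture and let the button come back up. Do not take the picture before the plate is in place, do not touch the camera, and leave the blue plate, the ink bottles, the wash bottle and the cup standing where they are.

Things in the scene. Friction and masses are not known exactly. Their poses are not given: they have to be found in the camera images.
- plate_green_center (a point): Centre of the lime-green plate: stiff slab 110 mm wide (x), 8 mm thick (y), 100 mm tall (z), about 110 g. Stands upright in either slot of the black rack, underside 6 mm above the table, top edge at 106 mm. Its skin-coloured side with a six-petal motif looks along its own -y. Pinch it across its thickness at the top edge; the rack covers only its lowest 20 mm.
- plate_green_face (a point): Middle of the skin-coloured side of the green plate (4 mm from its centre along its own -y). Same axes as the plate.
- holder: Fixed aluminium photo holder 150 (x) by 70 (y) by 38 mm high; origin under its centre at table height. Slot 114 mm long (x), 10 mm wide (y), centred, open at the top; floor 8 mm up, straight walls to 30 mm, then to 38 mm the mouth flares 5 mm outwards on every side. A plate fully home has its centre at 58 mm, top edge at 108 mm. The camera is on its -y side.
- rack: Black storage rack, fixed, 136 mm (x) by 150 mm (y), 26 mm high; origin under its centre. Two slots along its x axis at y = +45 and -45 mm, floor 6 mm up, slot about 11 mm wide. One holds the green plate, the other the blue one.
- plate_blue_center (a point): Centre of the blue plate, same size as the green one, standing in the rack's other slot; to be left alone.
- camera: Compact black camera on a mini tripod, fixed, 115 mm wide (x), 115 mm high, lens towards its own +y (reaching 48 mm from its origin, at 74 mm height), facing the holder; origin at table height under its middle. Not to be touched.
- shutter_top (a point): Centre of the top of the red button cap (36 mm across, 54 mm above the table at rest) in a steel collar on a fixed grey puck (72 mm across, 38 mm high). Pressed straight down; this point moves with it. Stage one: cap sinks 5 mm, 1 to 3 N, and stops: first click. Stage two, from 12 N: cap and collar sink 6 mm more, 12 to 16 N, to a hard stop. Springs back.
- shutter_half (a joint): Stage one of the button: how far the red cap has sunk into the steel collar, 0 (up) to 0.005 m (first click).
- shutter_full (a joint): Stage two: how far the steel collar has been pushed down into the puck, 0 (up) to 0.006 m (fully pressed; the picture is taken at about 0.0045 m).
- cup: Small black ink cup, 54 mm across, 50 mm high, standing on the table; leave it alone. Origin under its centre.
- wash: Clear wash bottle with a white cap, 64 mm across, 170 mm high; leave it alone. Origin under its centre.
- ink0: Dark ink bottle with a red label, 32 mm across, 85 mm high; leave it alone. Origin under its centre.
- ink1: Dark ink bottle with a black label, 32 mm across, 85 mm high; leave it alone. Origin under its centre.
- ink2: Dark ink bottle with a yellow label, 32 mm across, 85 mm high; leave it alone. Origin under its centre.
Things that resemble listed ones, but are neither listed nor needed, are in the scene too. Of the things that look like the part that bears shutter_top, the larger one is meant. Leave any purple look-alike of the part that bears plate_green_center alone.

How it is judged (in metres and radians):
On the way, in this order (a step that is already met when the one before it is completed fails the run):
1. the green plate stands fully home in the holder's slot, skin side to the camera, and has been let go (z of plate_green_center in the frame of holder below 0.0605 m and horizontal distance between plate_green_center and holder below 0.006 m and y of plate_green_face in the frame of holder below -0.001 m and angle between plate_green_center's own z axis and vertical below 0.12 rad and angle between the x axis of plate_green_center and the x axis of holder, either way round below 0.08 rad and contact force between the fingers and plate_green below 0.2 N), for 0.2 s.
2. the button is held half-pressed at its first click (stage one at least 3.5 mm in, stage two less than 1.5 mm) for half a second (value of joint shutter_half above 0.0035 m and value of joint shutter_full below 0.0015 m), for 0.5 s.
3. the button is pressed fully (stage two at least 4.5 mm in) (value of joint shutter_full above 0.0045 m), for 0.05 s.
At the end, for the whole second after the job is handed in: The green plate rests in the holder: centre within 2.5 mm of its home height (58 mm) and 6 mm of the middle, tilt under 0.12 rad, turned under 0.08 rad, skin side to the camera; both button stages up (under 1 mm); nothing gripped; the blue plate within 20 mm of its start (all of step 1 and value of joint each of shutter_half, shutter_full below 0.001 m and linear speed of plate_green below 0.02 m/s and distance of plate_blue_center from where it was at the start of the episode below 0.02 m); the robot touches nothing.
It fails at once if the picture is taken (stage two past 4.5 mm) while the green plate is not home in the holder (value of joint shutter_full above 0.0045 m and not (z of plate_green_center in the frame of holder below 0.0605 m and horizontal distance between plate_green_center and holder below 0.006 m and y of plate_green_face in the frame of holder below -0.001 m and angle between plate_green_center's own z axis and vertical below 0.12 rad and angle between the x axis of plate_green_center and the x axis of holder, either way round below 0.08 rad)).
It fails at once if the camera is touched with more than 2 N (contact force between any of the arm, the fingers, plate_green and camera above 2 N).
It fails at once if the blue plate is moved more than 30 mm (distance of plate_blue_center from where it was at the start of the episode above 0.03 m).
It fails at once if an ink bottle, the wash bottle or the cup is moved more than 30 mm or tipped over (distance of any of ink0, ink1, ink2, wash, cup from where it was at the start of the episode above 0.03 m or angle between any of ink0, ink1, ink2, wash, cup's own z axis and vertical above 0.5 rad).
It also fails if it takes over 59 s, if anything falls off the work surface, if the arm or the gripper's body presses on something with over 40 N, if the wrist force passes 120 N, or if a joint passes its speed limit or range.

## Robot

A 6-joint arm with a two-finger parallel gripper is mounted at the origin on the work surface. World frame = base frame: x ahead of the robot, y to its left, z up, the work surface at z = 0. Lengths are in mm, angles in rad, forces in N, time in s.
With the tool pointing down it reaches from about 250 to 800 mm from the base axis. Payload 3.9 kg.
Tool frame: the origin (TCP) lies between the finger pads; the fingertips stand 25 mm ahead of it and the grasp point (between the pads) lies 6 mm ahead of it; z points along the fingers, y is the line along which they close (so a half turn about z gives the same grasp; the last joint's range is limited). The gripper opens to 85 mm and grips with 20 to 120 N. Pads are 22 mm wide; open, the fingers measure 114 mm over their backs; the gripper's body (76 mm by 85 mm) begins 54 mm behind the grasp point. The pads swing forward as they close: fully open they stand 13 mm farther back than shut.
Start: joints at [-1.287, 0.26, -0.138, 1.173, 0, 1.571], TCP at [146.999, -503.991, 256.304] pointing down, gripper open.
Joint ranges: [-2.78, 2.78], [-0.83, 1.72], [-1.28, 1.37], [-1.9, 2.12], [-1.57, 1.48], [-3.14, 3.14]. Speed limits (rad/s): [2.57, 2.57, 3.14, 3.14, 3.14, 3.14].

## Interface

Orientations are given as [roll, pitch, yaw] about the fixed x, y, z axes, in that order (R = Rz(yaw) Ry(pitch) Rx(roll)).
In Python, from plant import monitor, grab_frame, job gives the robot as it stands.
- The arm moves only by the shell command python3 -m creep 'ROWS' [OPENING] [FORCE]. ROWS is JSON, a list that holds one entry, the list of rows, each a list of 6 numbers: the shift along the tool's x, y, z in cm, then the turn, a rotation vector about the tool's x, y, z in degrees. In form: [[[tx, ty, tz, ax, ay, az], ...]]. A call has 1 to 5 rows; each row is the pose to reach, as a shift and turn from the pose commanded when the call began, along the tool's axes at that moment; what a row does not reach only later rows make up. A row lasts 1/8 s, in which the tool goes at most 62.5 mm and 10.7 degrees, less where a joint would pass 70% of its speed; a pose out of reach is approached as far as the arm can. A call with a gripper value outside its range is refused whole. OPENING is the closure, from -1 (fully open) to 1 (shut), set as the call begins (- or left out, the last holds). The fingers move at their own pace and stop on an object; FORCE is the grip in N (left out, the last holds). Time passes only in rows, so rows that repeat a pose let the fingers close. It gives the time, the measured TCP pose, the force, the opening and the grip force at its end, in the units of the state.
- monitor.sense(): the state, without advancing time (a new reading comes with each control period).
- grab_frame(name): name is "side" or "top" or "wrist"; returns a dict with "img" (384x512x3 uint8, red, green, blue), "range_z" (384x512 float32, mm along the optical axis (not along the pixel's ray), 0 where there is no reading), "fov_y" (degrees; the focal length in pixels is half the picture's height over the tangent of half this angle, whatever the lens; pixels are square), "cx", "cy" (the principal point, pixels), "D" ([k1, k2, p1, p2, k3] as OpenCV has them; the pictures are not rectified), "extrinsics" (4x4, takes a point from world to camera coordinates). Camera axes: x right, y down, z forward; pixel columns grow to the right and rows downward; lengths in mm; the calibration is good to about 2 mm. A picture is of the moment at which its call begins.
- job.sign_off(): hands the job in; it is judged then, once.
The state is a dict: "time_s": time; "joint_positions": joint angles; "joint_velocities": joint speeds; "joint_efforts": joint torques, N m; "position": TCP position; "eef_rot": TCP orientation; "contact_force": force on the tool from outside, world axes, zero at the start; "moment": the same for the moment, N m; "width": finger opening in mm; "grasp_force": force on a finger pad.
Only numpy, scipy, OpenCV 4.12 (cv2) and the standard library are available. Lean on these libraries where they do the work, as an engineer would, in place of code of your own. Each camera call takes 0.05 s, during which the arm holds its last target. There are 200 camera calls.

## Working session

There is one attempt and no reset: what is moved stays moved. The work goes in short steps, Python scripts to look and compute and a shell command to move; the robot and the scene stay as the last step left them, time stands still between calls to the robot, and variables do not carry over. Pictures are saved under pics/ and viewed, at most 10 in all, crops included, and the job is handed in when it is done.

```bash
ls; mkdir -p pics; python3 - <<'E'
from plant import monitor, grab_frame
import numpy as np, cv2
s=monitor.sense()
print({k:np.round(v,3).tolist() for k,v in s.items()})
for n in ("top","side"):
    f=grab_frame(n); np.savez(f"{n}0.npz",**f)
    cv2.imwrite(f"pics/{n}0.png",f["img"][...,::-1])
    print(n,f["fov_y"],f["cx"],f["cy"],f["D"],np.round(f["extrinsics"],3).tolist())
E
```

```text
pics
{'time_s': 0.0, 'joint_positions': [-1.287, 0.261, -0.139, 1.173, 0.0, 1.571], 'joint_velocities': [0.0, -0.0, -0.0, 0.002, 0.0, 0.0], 'joint_efforts': [-0.0, -40.568, 25.392, 0.019, 0.0, 0.0], 'position': [146.83, -503.379, 255.47], 'eef_rot': [-3.14, -0.0, 0.284], 'contact_force': [0.297, 0.153, -1.01], 'moment': [-0.032, -0.029, -0.059], 'grasp_force': 0.0, 'width': 85.505}
top 42.32931216348556 254.59487473519818 188.4352894498988 [-0.06610299  0.          0.          0.          0.        ] [[0.018, -1.0, 0.001, 18.358], [-0.981, -0.018, -0.192, 548.632], [0.192, 0.002, -0.981, 1666.657], [0.0, 0.0, 0.0, 1.0]]
side 53.82053461780086 251.87058457133256 189.37898222078198 [-0.05040908  0.          0.          0.          0.        ] [[-0.804, -0.594, -0.019, 419.681], [-0.377, 0.534, -0.757, 251.315], [0.46, -0.602, -0.653, 848.873], [0.0, 0.0, 0.0, 1.0]]
```

View pics/top0.png

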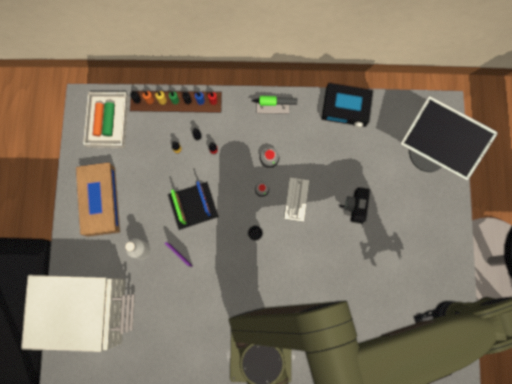

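View pics/side0.png

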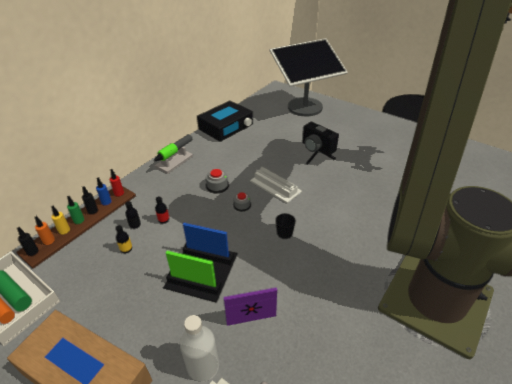

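The top view shows the green plate at (178,206) and the blue one at (201,197) in the rack. The holder is at (297,200), the camera at (358,205), the large button at (269,155), the small one at (262,188) and the cup at (255,233). In the side view the green plate's lime side faces +y, so its skin side should face −y, which I still have to confirm.

```bash
cat > h.py <<'E'
import numpy as np, cv2
def cloud(f):
    h,w=f["range_z"].shape; fl=h/2/np.tan(np.radians(float(f["fov_y"]))/2)
    K=np.array([[fl,0,float(f["cx"])],[0,fl,float(f["cy"])],[0,0,1]])
    u,v=np.meshgrid(np.arange(w),np.arange(h))
    p=cv2.undistortPoints(np.stack([u,v],-1).reshape(-1,1,2).astype(float),K,np.array(f["D"],float)).reshape(h,w,2)
    z=f["range_z"].astype(float)
    c=np.dstack([p*z[...,None],z]); E=np.array(f["extrinsics"])
    return (c-E[:3,3])@E[:3,:3], z>0
def hsv(f): return cv2.cvtColor(f["img"],cv2.COLOR_RGB2HSV).astype(int)
def rect(P): 
    r=cv2.minAreaRect(P[:,:2].astype(np.float32)); return np.round(r[0],1),np.round(r[1],1),round(r[2],1)
E
python3 - <<'E'
from h import *
for n in ("top","side"):
    f=np.load(n+"0.npz"); P,ok=cloud(f); H=hsv(f); h,s,v=[H[...,i] for i in range(3)]
    z=P[...,2]; ok&=(z>-30)
    T=dict(green=(h>38)&(h<62)&(s>150)&(z>60)&(z<130),blue=(h>105)&(h<125)&(s>120)&(z>60)&(z<130),red=((h<6)|(h>174))&(s>140)&(v>120)&(z>20)&(z<70))
    for k,m in T.items():
        nl,L,st,ce=cv2.connectedComponentsWithStats((m&ok).astype(np.uint8))
        for i in range(1,nl):
            if st[i,4]>8:
                Q=P[L==i]; print(n,k,st[i,4],np.round(ce[i]),np.round(np.median(Q,0),1),"zmax",np.round(np.percentile(Q[:,2],95)),rect(Q))
    # holder, rack, cam windows
    if n=="top":
        for k,(a,b,c,d),lo,hi in (("holder",(275,320,165,235),20,60),("rack",(160,225,170,235),15,45),("cam",(335,375,175,235),30,140),("cup",(243,270,220,245),30,70),("puck",(250,290,138,175),20,70),("small",(250,275,177,200),15,70)):
            m=np.zeros_like(ok); m[c:d,a:b]=1; m&=ok&(z>lo)&(z<hi); Q=P[m]; print(k,len(Q),np.round(np.median(Q,0),1),np.round(np.percentile(Q[:,2],[50,95])),rect(Q))
E
```

```text
top green 123 [267. 100.] [867.5 -10.1  68.8] zmax 76.0 (array([869.3, -11.3]), array([60.9, 29.7]), 87.4)
top green 116 [177. 206.] [474.4 287.4 102.7] zmax 111.0 (array([477. , 290.2]), array([109.1,   9.2]), 19.0)
top blue 42 [199.  96.] [876.  232.9  71.8] zmax 88.0 (array([876.1, 233.7]), array([22.2, 25.9]), 16.7)
top blue 320 [ 94. 198.] [500.1 577.7  75.5] zmax 82.0 (array([501.8, 577.9]), array([102.,  39.]), 8.3)
top blue 86 [202. 198.] [503.9 204.2 104.7] zmax 111.0 (array([507.2, 205.1]), array([108.6,   8.4]), 19.2)
top red 43 [213. 100.] [871.2 182.1  55.9] zmax 68.0 (array([879. , 183.3]), array([21.9, 33.1]), 37.6)
top red 69 [269. 154.] [672.5 -19.8  54.2] zmax 61.0 (array([672. , -19.8]), array([31.3, 28.4]), 0.8)
top red 30 [262. 187.] [556.1   2.9  40.7] zmax 45.0 (array([554.3,   4.5]), array([18.3, 17.6]), 0.3)
holder 348 [ 522.  -120.3   32.5] [32. 41.] (array([ 522.9, -119.9]), array([ 38.4, 139.4]), 83.0)
rack 345 [487.3 232.7  25.2] [25. 34.] (array([480. , 245.5]), array([152.1, 139.3]), 18.4)
cam 677 [ 489.2 -320.5  106.6] [107. 115.] (array([ 493.8, -317.
[... 562 characters left out ...]
1] zmax 77.0 (array([873.1, 238.7]), array([24.7, 23.6]), 82.9)
side blue 641 [205. 235.] [502.9 209.1  88.2] zmax 106.0 (array([505.3, 207.7]), array([107.9,  11.6]), 19.5)
side blue 1302 [ 74. 361.] [497.2 579.8  76.3] zmax 78.0 (array([500.1, 579.7]), array([108.2,  43.9]), 8.3)
side red 72 [216. 172.] [668.3 -18.3  53.9] zmax 56.0 (array([668.7, -19.2]), array([30. , 33.9]), 34.3)
side red 84 [118. 186.] [866.7 191.2  45.9] zmax 68.0 (array([866.7, 189.3]), array([ 7.9, 21.3]), 0.1)
side red 27 [242. 195.] [554.3   5.3  39.5] zmax 42.0 (array([553.9,   5.2]), array([16.9, 19.4]), 5.3)
side red 36 [165. 216.] [679.  186.5  28.8] zmax 40.0 (array([679.2, 184.7]), array([19.4,  5.5]), 80.5)
```

```bash
python3 - <<'E'
import cv2,numpy as np
a=cv2.imread("pics/top0.png")[130:250,150:390]; a=cv2.resize(a,(800,400),interpolation=cv2.INTER_CUBIC); cv2.imwrite("pics/topcrop.png",a)
E
```

```text
(no output)
```

View pics/topcrop.png

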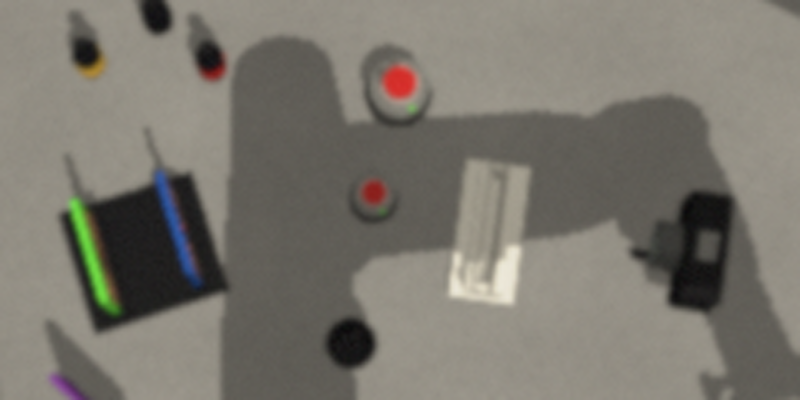

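The crop shows the green plate (90,255) with an orange-tinted edge on its right, −y side, so the skin side already faces the camera direction and no flip is needed. The rack yaw is about 19° and the holder yaw about −7°.

```bash
cat > go.py <<'E'
import sys, numpy as np
from scipy.spatial.transform import Rotation as R
from plant import monitor
def go(x,y,z,yaw):
    s=monitor.sense(); A=R.from_euler("xyz",s["eef_rot"]); B=R.from_euler("xyz",[np.pi,0,np.radians(yaw)])
    d=A.inv().apply(np.array([x,y,z])-s["position"])/10; w=np.degrees((A.inv()*B).as_rotvec())
    print("shift cm",np.round(d,2),"turn",np.round(w,2))
if __name__=="__main__": go(*map(float,sys.argv[1:5]))
E
python3 go.py 476 291.5 235 19.2
```

```text
shift cm [ 53.86 -67.1    2.17] turn [-0.1  -0.   -2.94]
```

```bash
python3 -m creep '[[[3.5,-4.4,0,0,0,-1],[7.5,-9.3,0,0,0,-2],[11.5,-14.3,0,0,0,-3],[15.5,-19.3,0,0,0,-3],[19.5,-24.3,0,0,0,-3]]]' -1 30; python3 go.py 476 291.5 235 19.2
```

```text
time_s: 0.72
position: [264.3, -219.2, 256.1]
eef_rot: [-3.142, -0.0, 0.335]
contact_force: [1.0, 0.5, -0.9]
width: 85.6
grasp_force: 0.0
shift cm [ 36.79 -41.27   2.13] turn [-0.   -0.02 -0.  ]
```

```bash
python3 -m creep '[[[4,-4.5,0,0,0,0],[8,-9,0,0,0,0],[12,-13.5,0,0,0,0],[16,-18,0,0,0,0],[20,-22.5,0.5,0,0,0]]]'; python3 -m creep '[[[4,-4.5,0,0,0,0],[8,-9,0.5,0,0,0],[12,-13.5,1,0,0,0],[15,-17,1.5,0,0,0],[16.5,-18.6,1.6,0,0,0]]]';python3 -m creep '[[[0,0,0,0,0,0],[0,0,0,0,0,0]]]'; python3 go.py 476 291.5 235 19.2
python3 - <<'E'
from plant import grab_frame
from h import *
f=grab_frame("wrist"); np.savez("w1.npz",**f); cv2.imwrite("pics/w1.png",f["img"][...,::-1])
P,ok=cloud(f);H=hsv(f); h,s,v=[H[...,i] for i in range(3)];z=P[...,2]
for k,m in dict(green=(h>38)&(h<62)&(s>150)&(z>97)&(z<120),blue=(h>105)&(h<125)&(s>120)&(z>97)&(z<120)).items():
    Q=P[m&ok]; print(k,len(Q)); 
    if len(Q)>5: print(np.round(np.median(Q,0),1),rect(Q))
E
```

```text
time_s: 1.35
position: [379.2, 59.4, 251.5]
eef_rot: [3.141, -0.001, 0.337]
contact_force: [0.9, -0.6, 0.7]
width: 85.4
grasp_force: 0.0
time_s: 1.98
position: [494.7, 229.7, 234.6]
eef_rot: [-3.1, 0.003, 0.413]
contact_force: [0.4, -1.0, -0.8]
width: 85.2
grasp_force: 0.0
time_s: 2.22
position: [493.3, 228.0, 235.3]
eef_rot: [-3.1, 0.003, 0.411]
contact_force: [-0.4, -0.2, -0.4]
width: 85.4
grasp_force: 0.0
shift cm [ 0.95 -6.5   0.29] turn [-2.37  0.28  4.36]
green 1119
[481.9 293.8 106.2] (array([476.9, 292.7]), array([109.9,   8.2]), 19.5)
blue 987
[512.9 210.6 106.3] (array([507.6, 208.2]), array([108.4,   8.2]), 19.5)
```

View pics/w1.png

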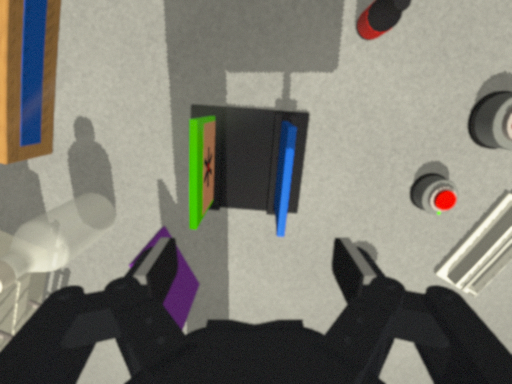

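The wrist view shows the green plate at (200,170) with its skin side and motif facing blue/−y, and confirms the pose. The arm stalled short of the target, so I'll check the joints.

```bash
python3 - <<'E'
from plant import monitor; import numpy as np
s=monitor.sense(); print(np.round(s["joint_positions"],3))
E
```

```text
[ 0.41   0.303 -0.133  1.138  0.042  3.141]
```

Joint 6 is at its limit (3.14). The grasp is the same after a half turn, so I'll rotate the tool in place by −180° about its z, which raises yaw.

```bash
for i in 1 2 3; do :; done
python3 -m creep '[[[0,0,0,0,0,-10],[0,0,0,0,0,-20],[0,0,0,0,0,-30],[0,0,0,0,0,-40],[0,0,0,0,0,-50]]]' >/dev/null
python3 -m creep '[[[0,0,0,0,0,-10],[0,0,0,0,0,-20],[0,0,0,0,0,-30],[0,0,0,0,0,-40],[0,0,0,0,0,-50]]]' >/dev/null
python3 -m creep '[[[0,0,0,0,0,-10],[0,0,0,0,0,-20],[0,0,0,0,0,-30],[0,0,0,0,0,-40],[0,0,0,0,0,-50]]]'
python3 go.py 476.8 292.3 235 199.4
```

```text
time_s: 4.15
position: [493.4, 227.8, 236.1]
eef_rot: [3.106, -0.022, 3.035]
contact_force: [0.0, -0.3, -0.3]
width: 85.4
grasp_force: 0.0
shift cm [2.34 6.23 0.38] turn [  2.28  -0.79 -25.53]
```

```bash
python3 -m creep '[[[0.6,1.5,0.1,0.6,-0.2,-8.5],[1.2,3,0.2,1.2,-0.4,-17],[2.34,6.23,0.38,2.28,-0.79,-25.5],[2.34,6.23,0.38,2.28,-0.79,-25.5],[2.34,6.23,0.38,2.28,-0.79,-25.5]]]'
python3 go.py 476.8 292.3 150 199.4
python3 - <<'E'
from plant import grab_frame
from h import *
f=grab_frame("wrist"); np.savez("w2.npz",**f); cv2.imwrite("pics/w2.png",f["img"][...,::-1])
P,ok=cloud(f);H=hsv(f); h,s,v=[H[...,i] for i in range(3)];z=P[...,2]
for k,m in dict(green=(h>38)&(h<62)&(s>150)&(z>97)&(z<120),blue=(h>105)&(h<125)&(s>120)&(z>97)&(z<120)).items():
    Q=P[m&ok]; print(k,len(Q)); 
    if len(Q)>5: print(np.round(np.median(Q,0),1),rect(Q))
E
```

```text
time_s: 4.78
position: [477.4, 292.4, 234.8]
eef_rot: [-3.141, -0.0, -2.81]
contact_force: [0.3, 0.2, 0.3]
width: 85.5
grasp_force: 0.0
shift cm [0.06 0.01 8.48] turn [-0.02 -0.02 -0.38]
green 897
[469.2 290.4 106.4] (array([476.3, 292.5]), array([109.2,   7.7]), 19.2)
blue 1041
[501.4 207.5 106.1] (array([505.2, 207.8]), array([107.3,   8.2]), 19.1)
```

```bash
python3 -m creep '[[[0,0,4,0,0,0],[0,0,8,0,0,-0.2],[0.05,0,11,0,0,-0.2],[0.05,0,13,0,0,-0.2],[0.05,0,13.7,0,0,-0.2]]]' -1 
python3 -m creep '[[[0,0,0,0,0,0],[0,0,0,0,0,0],[0,0,0,0,0,0],[0,0,0,0,0,0],[0,0,0,0,0,0]]]' 1 40
python3 -m creep '[[[0,0,0,0,0,0],[0,0,0,0,0,0],[0,0,0,0,0,0],[0,0,0,0,0,0],[0,0,0,0,0,0]]]'; python3 go.py 477 292.3 240 199.2
```

```text
time_s: 5.45
position: [476.7, 291.4, 96.4]
eef_rot: [-3.141, -0.003, -2.807]
contact_force: [0.5, 0.4, -0.0]
width: 85.4
grasp_force: 0.0
time_s: 6.08
position: [477.7, 293.2, 98.2]
eef_rot: [-3.141, 0.001, -2.805]
contact_force: [0.3, 0.3, 2.5]
width: 7.5
grasp_force: 39.7
time_s: 6.7
position: [477.7, 293.2, 98.1]
eef_rot: [3.142, 0.001, -2.805]
contact_force: [-0.5, -1.2, 5.7]
width: 7.3
grasp_force: 40.1
shift cm [  0.09  -0.06 -14.19] turn [0.   0.05 0.08]
```

Gripped at 8 mm width. Lifting.

```bash
python3 -m creep '[[[0,0,-1,0,0,0],[0,0,-2.5,0,0,0],[0,0,-5,0,0,0],[0,0,-8,0,0,0],[0,0,-11,0,0,0]]]' - 60
python3 -m creep '[[[0,0,-2,0,0,0],[0,0,-3,0,0,0],[0,0,-4,0,0,0],[0,0,-4,0,0,0]]]'
python3 - <<'E'
from plant import grab_frame
from h import *
f=grab_frame("top"); np.savez("top1.npz",**f)
P,ok=cloud(f);H=hsv(f); h,s,v=[H[...,i] for i in range(3)];z=P[...,2]
m=(h>38)&(h<62)&(s>150)&(z>130); m[:, :120]=0;Q=P[m&ok]; print(len(Q),np.round(np.median(Q,0),1),rect(Q))
# holder outline: pixels in window with height >12
m=np.zeros_like(ok); m[165:235,275:320]=1; m&=ok
for lo in (15,22,28,32):
    Q=P[m&(z>lo)]; print(lo,len(Q),rect(Q))
cv2.imwrite("pics/top1.png",cv2.resize(f["img"][160:240,265:385,::-1],(780,520),interpolation=cv2.INTER_CUBIC))
E
python3 go.py 522.9 -119.9 238 173
```

```text
time_s: 7.32
position: [477.2, 293.1, 209.2]
eef_rot: [3.141, -0.0, -2.805]
contact_force: [-0.0, 1.2, -1.0]
width: 7.5
grasp_force: 59.1
time_s: 7.82
position: [477.5, 293.2, 247.9]
eef_rot: [3.141, 0.0, -2.805]
contact_force: [1.0, -0.6, -1.4]
width: 7.2
grasp_force: 59.2
0 [nan nan nan] (array([0., 0.]), array([0., 0.]), 0.0)
15 375 (array([ 517.7, -128.4]), array([ 91.3, 145.2]), 80.0)
22 342 (array([ 522.4, -119.9]), array([ 38.5, 139.9]), 82.9)
28 265 (array([ 522.8, -119.9]), array([ 37.7, 139.2]), 82.7)
32 181 (array([ 522.3, -120. ]), array([ 37.1, 137.4]), 84.1)
shift cm [  9.33 -40.48   0.94] turn [-1.000e-02 -4.000e-02  2.629e+01]
  return _methods._mean(a, axis=axis, dtype=dtype,
  ret = um.true_divide(
```

View pics/top1.png

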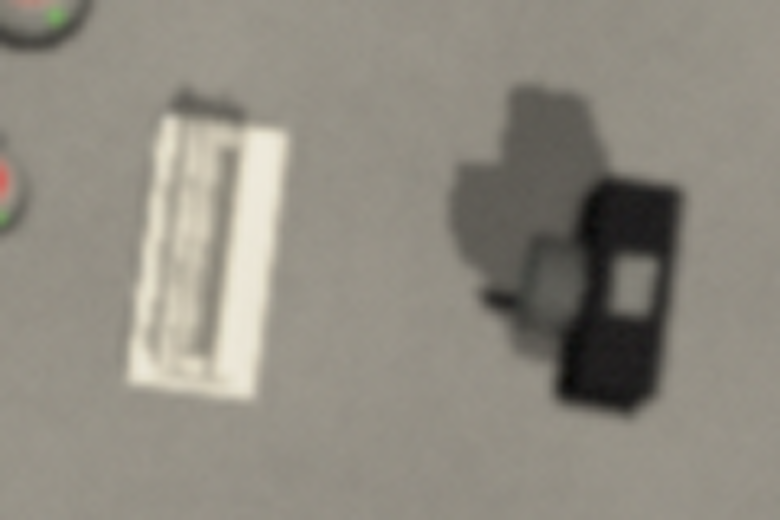

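The holder at (210,255) in the crop is about 64×140 mm and turned −7°. The depth on bare metal is patchy, so I'll carry the plate close to the holder but offset in +x, and view it with the wrist camera.

```bash
python3 go.py 610 -120 250 173
```

```text
shift cm [  1.11 -43.37  -0.27] turn [-1.000e-02 -4.000e-02  2.629e+01]
```

```bash
python3 -m creep '[[[0,-3,0,0,0,3],[0.2,-7.5,0,0,0,7],[0.4,-12,0,0,0,11],[0.5,-17,0,0,0,15],[0.6,-22,0,0,0,19]]]'
python3 go.py 610 -120 250 173
```

```text
time_s: 8.5
position: [544.2, 81.9, 246.6]
eef_rot: [-3.141, -0.002, -3.139]
contact_force: [1.8, 0.3, -0.7]
width: 7.1
grasp_force: 59.2
shift cm [ -6.52 -20.21  -0.35] turn [-0.02 -0.11  7.17]
```

```bash
python3 -m creep '[[[-1.5,-5,0,0,0,3],[-3.5,-10,0,0,0,6],[-5,-15,0,0,0,7.1],[-6,-18.5,0,0,0,7.1],[-6.5,-20.2,0,0,0,7.1]]]' >/dev/null; python3 -m creep '[[[0,0,0,0,0,0],[0,0,0,0,0,0]]]'
python3 - <<'E'
from plant import grab_frame
from h import *
f=grab_frame("wrist"); np.savez("w3.npz",**f); cv2.imwrite("pics/w3.png",f["img"][...,::-1])
P,ok=cloud(f);z=P[...,2]
m=ok&(z>22)&(z<50)&(abs(P[...,0]-523)<100)&(abs(P[...,1]+120)<60);print(m.sum(),rect(P[m]),np.percentile(z[m],[5,50,95]))
H=hsv(f); h,s,v=[H[...,i] for i in range(3)]
m=ok&(h>38)&(h<62)&(s>150)&(z>120);print("plate",m.sum(), rect(P[m]), np.percentile(z[m],[2,98]))
E
```

```text
time_s: 9.38
position: [609.9, -116.9, 247.3]
eef_rot: [3.141, -0.001, 3.024]
contact_force: [0.4, -0.3, -1.0]
width: 7.7
grasp_force: 59.1
2901 (array([ 520.7, -117.6]), array([ 38.3, 138.9]), 82.7) [29.34203791 32.06453387 38.5556689 ]
plate 3134 (array([ 596.6, -114.3]), array([77.8, 49.2]), 24.0) [202.31437349 257.8582521 ]
```

View pics/w3.png

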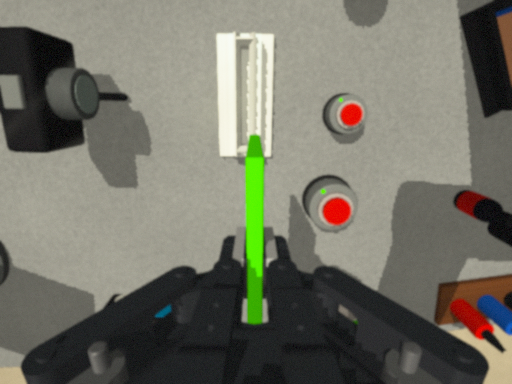

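The holder is at u 217–274, v 33–157, with its slot around u≈247. The plate hangs straight from the gripper. Next I'll get the holder's cross-section profile from depth.

```bash
python3 - <<'E'
from h import *
f=np.load("w3.npz");P,ok=cloud(f)
for r in (50,70,90,110,130):
    print(r,"z",[int(round(x)) if o else None for x,o in zip(P[r,212:280:2,2],ok[r,212:280:2])])
    print("  y",[round(x) for x in P[r,212:280:4,1]],"x",round(P[r,245,0]))
    print("  g",f["img"][r,212:280:2].mean(-1).astype(int).tolist())
E
```

```text
50 z [1, 0, 6, 10, 9, 9, 8, 8, 32, 30, 30, 39, 36, 32, 26, 9, 8, 8, 8, 33, 36, 38, 29, 30, 30, 8, 9, 10, 8, 9, 8, 1, 1, 1]
  y [-151, -146, -141, -136, -129, -125, -120, -116, -112, -107, -102, -98, -93, -88, -83, -78, -72] x 466
  g [154, 156, 190, 241, 245, 245, 245, 244, 245, 246, 245, 231, 167, 138, 128, 155, 161, 159, 173, 211, 212, 200, 191, 236, 237, 189, 175, 212, 241, 241, 228, 154, 155, 158]
70 z [0, 0, -1, 8, 9, 9, 8, 9, 29, 31, 31, 37, 37, 34, 29, 8, 9, 9, 9, 32, 36, 38, 30, 31, 30, 9, 9, 10, 8, 7, 8, 1, 0, -1]
  y [-155, -150, -144, -139, -133, -128, -123, -119, -115, -110, -105, -100, -96, -90, -85, -80, -75] x 488
  g [163, 162, 185, 235, 242, 241, 242, 241, 242, 244, 244, 232, 169, 143, 142, 165, 173, 181, 225, 219, 213, 199, 189, 235, 232, 182, 172, 193, 231, 238, 215, 147, 157, 161]
90 z [0, 0, 0, 8, 8, 7, None, 9, 9, 30, 30, 36, None, 34, 31, 10, 8, 8, 8, 33, 36, 38, 32, 31, 30, 8, 8, 8, 8, 8, 8, 1, 0, 0]
  y [-159, -154, -148, -107, -137, -131, -107, -122, -118, -113, -108, -103, -98, -93, -87, -82, -77] x 511
  g [157, 160, 166, 224, 239, 241, 241, 240, 240, 243,
[... 232 characters left out ...]
, 0, -1, 0]
  y [-163, -157, -151, -146, -141, -134, -129, -125, -121, -116, -110, -105, -101, -95, -90, -85, -79] x 535
  g [163, 162, 163, 206, 237, 239, 240, 239, 239, 242, 242, 237, 184, 150, 146, 164, 172, 184, 223, 217, 214, 196, 212, 241, 223, 175, 169, 202, 237, 233, 164, 146, 155, 155]
130 z [1, 1, 1, 1, 9, 8, 9, 9, 8, 30, 31, 37, 38, 34, 31, 9, 8, 8, 8, 32, 38, 38, 30, 31, 8, 7, 8, 9, 9, 9, -1, 0, 0, 2]
  y [-167, -161, -155, -150, -145, -137, -132, -128, -124, -119, -113, -108, -103, -98, -93, -87, -82] x 560
  g [161, 160, 160, 191, 238, 238, 240, 240, 239, 243, 243, 238, 191, 143, 133, 156, 167, 169, 213, 221, 214, 203, 227, 241, 217, 168, 177, 230, 239, 228, 150, 150, 147, 155]
```

The block is 38 mm wide on a 70 mm base, and the slot is centred at (520.7, −117.6) with yaw −7.3°. The plate sits about 1.3 mm along tool x, so the TCP target is (522, −117.7) with yaw 172.7°, and home is at TCP z ≈ 100.

```bash
python3 go.py 522 -117.7 150 172.7
```

```text
shift cm [ 8.71 -1.13  9.76] turn [ 0.03 -0.06  0.58]
```

```bash
python3 -m creep '[[[3,-0.4,0,0,0,0.3],[6,-0.8,0.5,0,0,0.58],[8.7,-1.1,3,0,0,0.58],[8.7,-1.1,7,0,0,0.58],[8.7,-1.1,9.7,0,0,0.58]]]' >/dev/null; python3 -m creep '[[[0,0,0,0,0,0],[0,0,0,0,0,0]]]'; python3 go.py 522 -117.7 140 172.7
python3 - <<'E'
from plant import grab_frame
from h import *
f=grab_frame("side"); np.savez("s1.npz",**f); a=f["img"][100:230,210:370,::-1]; cv2.imwrite("pics/s1.png",cv2.resize(a,(736,598),interpolation=cv2.INTER_CUBIC))
E
```

```text
time_s: 10.3
position: [523.4, -118.3, 151.8]
eef_rot: [-3.142, 0.001, 3.014]
contact_force: [0.5, -0.3, -0.9]
width: 7.1
grasp_force: 59.2
shift cm [0.15 0.04 1.18] turn [-0.    0.08 -0.03]
```

View pics/s1.png

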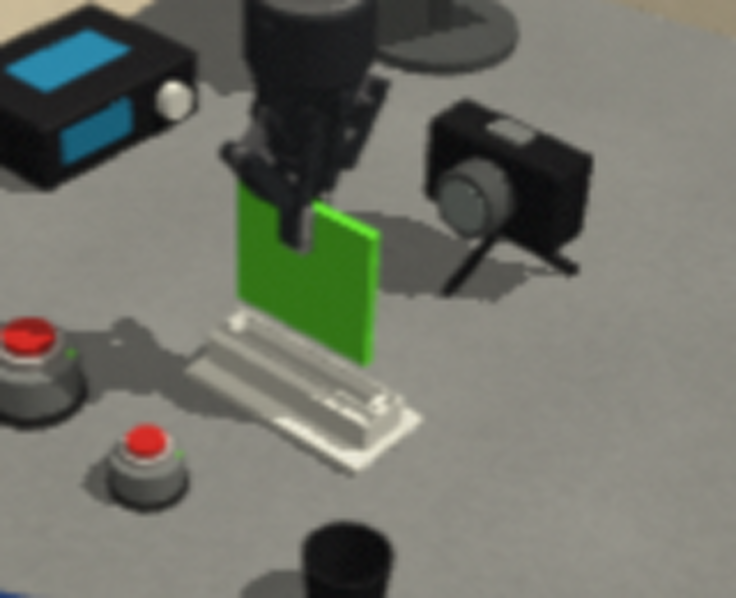

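The plate (310,275) hangs squarely above the slot, with its skin side away from this viewpoint and towards the camera. Inserting with force checks.

```bash
python3 -m creep '[[[0.1,0.04,0.6,0,0,0],[0.15,0.04,1.2,0,0,0],[0.15,0.04,1.7,0,0,0],[0.15,0.04,2.0,0,0,0]]]'; python3 go.py 522 -117.7 100 172.7
```

```text
time_s: 10.85
position: [521.0, -118.2, 130.0]
eef_rot: [3.141, -0.001, 3.012]
contact_force: [-0.8, 0.3, -0.6]
width: 7.3
grasp_force: 59.2
shift cm [-0.1   0.07  3.  ] turn [ 0.01 -0.05 -0.1 ]
```

```bash
python3 -m creep '[[[0,0,0.4,0,0,0],[0,0,0.7,0,0,0],[0,0,1.0,0,0,0],[0,0,1.0,0,0,0]]]'; python3 go.py 522 -117.7 100 172.7
```

```text
time_s: 11.35
position: [521.1, -118.2, 120.3]
eef_rot: [3.142, -0.001, 3.013]
contact_force: [0.6, -0.2, -0.3]
width: 7.4
grasp_force: 59.2
shift cm [-0.09  0.06  2.03] turn [ 0.   -0.04 -0.09]
```

```bash
python3 -m creep '[[[-0.05,0.03,0.5,0,0,0],[-0.05,0.03,1.0,0,0,0],[-0.05,0.03,1.4,0,0,0],[-0.05,0.03,1.7,0,0,0],[-0.05,0.03,1.7,0,0,0]]]'; python3 go.py 522 -117.7 100 172.7
```

```text
time_s: 11.98
position: [521.6, -118.0, 103.3]
eef_rot: [3.142, -0.001, 3.013]
contact_force: [0.5, 0.2, -1.7]
width: 7.3
grasp_force: 59.2
shift cm [-0.04  0.03  0.33] turn [ 0.   -0.04 -0.09]
```

```bash
python3 -m creep '[[[0,0,0.15,0,0,0],[0,0,0.3,0,0,0],[0,0,0.35,0,0,0],[0,0,0.35,0,0,0]]]'; python3 -m creep '[[[0,0,0,0,0,0],[0,0,0,0,0,0],[0,0,0,0,0,0],[0,0,0,0,0,0],[0,0,0,0,0,0]]]' -1
```

```text
time_s: 12.48
position: [521.7, -118.0, 100.2]
eef_rot: [-3.142, -0.0, 3.013]
contact_force: [-0.0, 0.1, 0.4]
width: 7.5
grasp_force: 59.5
time_s: 13.1
position: [521.8, -118.0, 100.1]
eef_rot: [-3.142, -0.0, 3.013]
contact_force: [-1.0, -0.3, -0.3]
width: 85.0
grasp_force: 0.0
```

```bash
python3 -m creep '[[[0,0,-3,0,0,0],[0,0,-6,0,0,0],[0,0,-9,0,0,0],[0,0,-12,0,0,0],[0,0,-13.5,0,0,0]]]' >/dev/null; python3 -m creep '[[[0,0,0,0,0,0],[0,0,0,0,0,0]]]'
python3 - <<'E'
from plant import grab_frame
from h import *
f=grab_frame("wrist"); np.savez("w4.npz",**f); cv2.imwrite("pics/w4.png",f["img"][...,::-1])
P,ok=cloud(f);z=P[...,2];H=hsv(f); h,s,v=[H[...,i] for i in range(3)]
m=ok&(h>38)&(h<62)&(s>150)&(z>90)&(z<125);print("plate",m.sum(), rect(P[m]), np.percentile(z[m],[5,50,95]))
m=ok&(z>22)&(z<50)&(abs(P[...,0]-523)<100)&(abs(P[...,1]+120)<60);print(m.sum(),rect(P[m]))
E
python3 go.py 735 -20 200 172.7
```

```text
time_s: 13.98
position: [521.1, -117.9, 233.8]
eef_rot: [3.141, -0.002, 3.013]
contact_force: [0.5, -0.1, -0.7]
width: 85.2
grasp_force: 0.0
plate 893 (array([ 508.1, -210.4]), array([195.2, 109.2]), 82.8) [107.12417639 108.39860909 109.43887429]
2580 (array([ 521. , -117.5]), array([ 38. , 138.7]), 82.8)
shift cm [-19.98  12.46   3.31] turn [ 0.01 -0.16 -0.1 ]
```

View pics/w4.png

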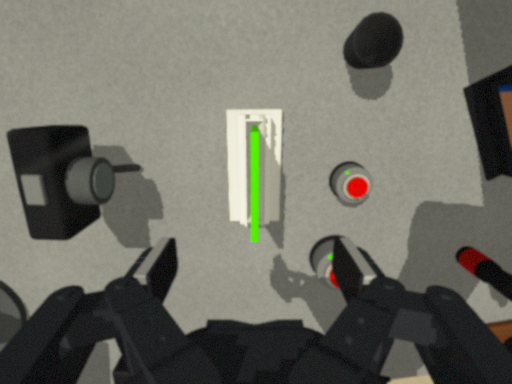

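The plate stands home at (255,185), with its top edge at 108.4 mm and aligned with the slot. Now I'll go to the large button with the fingers shut.

```bash
python3 -m creep '[[[-4,2.5,0,0,0,0],[-8,5,0,0,0,0],[-12,7.5,0,0,0,0],[-16,10,1,0,0,0],[-19,12.4,3,0,0,0]]]' 1 40 >/dev/null; python3 -m creep '[[[0,0,0,0,0,0],[0,0,0,0,0,0]]]'
python3 - <<'E'
from plant import grab_frame
from h import *
f=grab_frame("wrist"); np.savez("w5.npz",**f)
P,ok=cloud(f);z=P[...,2];H=hsv(f); h,s,v=[H[...,i] for i in range(3)]
m=ok&((h<6)|(h>174))&(s>140)&(v>120)&(z>20)&(z<70)
nl,L,st,ce=cv2.connectedComponentsWithStats(m.astype(np.uint8))
for i in range(1,nl):
    if st[i,4]>30: Q=P[L==i]; print(st[i,4],np.round(ce[i]),np.round(np.median(Q,0),1),rect(Q))
E
python3 go.py 670 -19 95 172.7
```

```text
time_s: 14.9
position: [725.2, -19.7, 203.6]
eef_rot: [-3.141, -0.003, 3.013]
contact_force: [-1.1, 0.3, 0.3]
width: 0.1
grasp_force: 0.0
384 [258.   7.] [559.6   5.5  39.7] (array([560.4,   5.6]), array([24.2, 13.9]), 82.3)
994 [248. 131.] [670.4 -18.6  54.4] (array([670.7, -18.6]), array([34.5, 34.1]), 11.6)
359 [425. 127.] [690.5 169.3  32.6] (array([693. , 172.4]), array([11.9, 30.5]), 77.0)
shift cm [ 5.48 -0.61 10.98] turn [-0.03 -0.1  -0.12]
```

```bash
python3 -m creep '[[[2,-0.3,2,0,0,0],[4.5,-0.65,5,0,0,0],[5.42,-0.68,8.5,0,0,0],[5.42,-0.68,10.5,0,0,0],[5.42,-0.68,11.4,0,0,0]]]' >/dev/null; python3 -m creep '[[[0,0,0,0,0,0],[0,0,0,0,0,0]]]'; python3 go.py 670.6 -18.6 79 172.7
```

```text
time_s: 15.82
position: [672.5, -19.5, 92.5]
eef_rot: [3.141, 0.002, 3.012]
contact_force: [0.3, 0.1, -0.8]
width: -0.0
grasp_force: 0.0
shift cm [0.2  0.07 1.35] turn [ 0.01  0.13 -0.11]
```

```bash
python3 -m creep '[[[0.2,0.07,0.5,0,0,0],[0.2,0.07,0.9,0,0,0],[0.2,0.07,1.2,0,0,0],[0.2,0.07,1.4,0,0,0],[0.2,0.07,1.5,0,0,0]]]'; python3 go.py 670.6 -18.6 74.5 172.7
```

```text
time_s: 16.45
position: [669.5, -18.2, 76.0]
eef_rot: [3.142, -0.001, 3.013]
contact_force: [-1.4, 0.4, 2.3]
width: 0.3
grasp_force: 1.0
shift cm [-0.11 -0.02  0.15] turn [ 0.   -0.03 -0.09]
```

```bash
python3 -m creep '[[[0,0,0.1,0,0,0],[0,0,0.15,0,0,0],[0,0,0.15,0,0,0]]]'; python3 -m creep '[[[0,0,0.05,0,0,0],[0,0,0.05,0,0,0]]]'
```

```text
time_s: 16.82
position: [669.5, -18.3, 74.6]
eef_rot: [3.142, -0.0, 3.013]
contact_force: [-1.1, 1.0, 3.8]
width: -0.0
grasp_force: 1.3
time_s: 17.08
position: [669.5, -18.3, 74.1]
eef_rot: [3.141, -0.0, 3.013]
contact_force: [-2.4, 1.0, 2.7]
width: 0.0
grasp_force: 1.6
```

```bash
python3 -m creep '[[[0,0,0.05,0,0,0],[0,0,0.05,0,0,0]]]'
```

```text
time_s: 17.32
position: [669.5, -18.3, 74.0]
eef_rot: [3.141, -0.0, 3.013]
contact_force: [-2.6, 1.6, 5.8]
width: 0.2
grasp_force: 2.8
```

At the first-click stop: z has settled at 74.0 and the force is above 3 N but below 12 N. Holding for over 1 s.

```bash
python3 -m creep '[[[0,0,0,0,0,0],[0,0,0,0,0,0],[0,0,0,0,0,0],[0,0,0,0,0,0],[0,0,0,0,0,0]]]';python3 -m creep '[[[0,0,0,0,0,0],[0,0,0,0,0,0],[0,0,0,0,0,0],[0,0,0,0,0,0],[0,0,0,0,0,0]]]'
```

```text
time_s: 17.95
position: [669.5, -18.3, 74.0]
eef_rot: [3.141, -0.0, 3.013]
contact_force: [-2.6, -0.0, 5.2]
width: 0.1
grasp_force: 2.8
time_s: 18.58
position: [669.5, -18.3, 74.0]
eef_rot: [3.141, -0.0, 3.013]
contact_force: [-2.5, -0.3, 5.8]
width: -0.3
grasp_force: 2.8
```

```bash
python3 -m creep '[[[0,0,0.3,0,0,0],[0,0,0.6,0,0,0],[0,0,0.65,0,0,0],[0,0,0.65,0,0,0]]]'
```

```text
time_s: 19.08
position: [669.5, -18.2, 69.3]
eef_rot: [3.141, 0.001, 3.013]
contact_force: [-6.0, 0.3, 14.7]
width: 0.2
grasp_force: 7.3
```

Stage two is 4.7 mm in, so I'll press on to the hard stop.

```bash
python3 -m creep '[[[0,0,0.1,0,0,0],[0,0,0.18,0,0,0],[0,0,0.18,0,0,0]]]'
```

```text
time_s: 19.45
position: [669.5, -18.3, 67.8]
eef_rot: [3.141, 0.001, 3.013]
contact_force: [-6.7, 0.2, 14.8]
width: -0.0
grasp_force: 7.8
```

Stage two is about 6 mm in (74.0 → 67.8). Releasing, retreating and checking the scene.

```bash
python3 -m creep '[[[0,0,-0.5,0,0,0],[0,0,-1.5,0,0,0],[0,0,-4,0,0,0],[0,0,-8,0,0,0],[0,0,-12,0,0,0]]]' >/dev/null; python3 -m creep '[[[-3,0,0,0,0,0],[-5,0,0,0,0,0],[-5,0,0,0,0,0],[-5,0,0,0,0,0],[-5,0,0,0,0,0]]]'
python3 - <<'E'
from plant import grab_frame
from h import *
f=grab_frame("wrist"); P,ok=cloud(f);z=P[...,2];H=hsv(f); h,s,v=[H[...,i] for i in range(3)]
m=ok&((h<6)|(h>174))&(s>140)&(v>120)&(z>20)&(z<70)&(abs(P[...,0]-670)<30)&(abs(P[...,1]+19)<30)
print("button",m.sum(),np.round(np.median(P[m],0),1))
f=grab_frame("side"); P,ok=cloud(f);z=P[...,2];H=hsv(f); h,s,v=[H[...,i] for i in range(3)]
m=ok&(h>38)&(h<62)&(s>120)&(z>45)&(z<125)&(abs(P[...,0]-520)<80)&(abs(P[...,1]+119)<40)
print("plate",m.sum(),rect(P[m]),np.percentile(z[m],98))
cv2.imwrite("pics/end.png",f["img"][...,::-1])
E
```

```text
time_s: 20.7
position: [718.4, -24.7, 185.1]
eef_rot: [-3.141, -0.001, 3.013]
contact_force: [0.3, -0.5, 0.4]
width: -0.4
grasp_force: 0.0
button 1126 [670.  -18.5  54.5]
plate 565 (array([ 519.4, -116.6]), array([ 13.5, 109.3]), 83.3) 109.34353496715075
```

View pics/end.png

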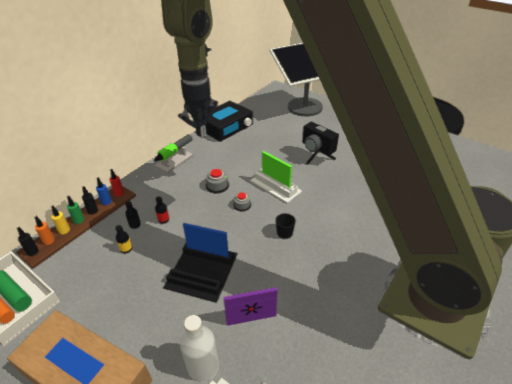

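The green plate stands in the holder (277,168), the button is back up at 54.5 mm, and the blue plate (205,240), bottles and cup have not moved. Handing in.

```bash
python3 -c "
from plant import job; print(job.sign_off())"
```

```text
the job is handed in; nothing more can be done
None
```

The job is handed in, with no verdict returned: the green plate stands home in the holder with its skin side to the camera, the button was held at its first click for over 1 s, then fully pressed and released, and nothing else appears to have moved.

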